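# Start the three bench timers in loading order

### The job

The canisters go into the steam bath in three batches, so start the three white bench timers in that order: with a fingertip, lightly press down the dark rubber key on top of the round timer, then the one on the square timer, then the one on the long narrow timer, each until it is fully down; it stays down by itself. Do not pick up, tip or push the timers about, and leave the steel canisters alone.

Things in the scene. Friction and masses are not known exactly. Their poses are not given: they have to be found in the camera images.
- round_timer: the round puck timer: white plastic, flat round puck, 72 mm in diameter, housing 40 mm high, about 0.3 kg, standing loose on the bench turned up to about 30 degrees, dark blank display window(s) on top and one rubber-capped start key in the middle of the top. Origin: centre of its underside, z up.
- round_key_top (a point): centre of the top face of the start key of the round puck timer: an upright dark rubber-capped cylinder 26 mm in diameter, on the timer's own centre line, its top 22 mm above the housing (62 mm above the bench) when up and 14 mm above the housing (54 mm above the bench) when down and released. The point moves with the cap. The cap is soft: besides the key's travel it gives about 1.5 N per mm, by up to 8 mm, and springs back when released.
- round_key (a joint): travel of that key in m, without the give of its cap: 0 up, 0.008 fully down. It moves under about 2.5 N (the cap has then given about 2 mm), goes to a stop and stays down where it is left. It counts as pressed beyond 0.005. A force of 4 to 10 N takes it fully down; over 25 N is too hard.
- square_timer: the square timer: white plastic, square block, 68 x 68 mm, housing 40 mm high, about 0.3 kg, standing loose on the bench turned up to about 30 degrees, dark blank display window(s) on top and one rubber-capped start key in the middle of the top. Origin: centre of its underside, z up.
- square_key_top (a point): centre of the top face of the start key of the square timer: an upright dark rubber-capped cylinder 26 mm in diameter, on the timer's own centre line, its top 22 mm above the housing (62 mm above the bench) when up and 14 mm above the housing (54 mm above the bench) when down and released. The point moves with the cap. The cap is soft: besides the key's travel it gives about 1.5 N per mm, by up to 8 mm, and springs back when released.
- square_key (a joint): travel of that key in m, without the give of its cap: 0 up, 0.008 fully down. It moves under about 2.5 N (the cap has then given about 2 mm), goes to a stop and stays down where it is left. It counts as pressed beyond 0.005. A force of 4 to 10 N takes it fully down; over 25 N is too hard.
- long_timer: the long timer: white plastic, long narrow block, 48 mm along its x by 116 mm along its y, housing 40 mm high, about 0.3 kg, standing loose on the bench turned up to about 30 degrees, dark blank display window(s) on top and one rubber-capped start key in the middle of the top. Origin: centre of its underside, z up.
- long_key_top (a point): centre of the top face of the start key of the long timer: an upright dark rubber-capped cylinder 26 mm in diameter, on the timer's own centre line, its top 22 mm above the housing (62 mm above the bench) when up and 14 mm above the housing (54 mm above the bench) when down and released. The point moves with the cap. The cap is soft: besides the key's travel it gives about 1.5 N per mm, by up to 8 mm, and springs back when released.
- long_key (a joint): travel of that key in m, without the give of its cap: 0 up, 0.008 fully down. It moves under about 2.5 N (the cap has then given about 2 mm), goes to a stop and stays down where it is left. It counts as pressed beyond 0.005. A force of 4 to 10 N takes it fully down; over 25 N is too hard.
- canister_a: lidded steel canister, 76 mm in diameter, 95 mm high to the lid and 108 mm to the top of its wire handle, standing on the bench just beyond the timers, in front of the enamel tray with more such canisters; not part of the work. Origin: centre of its underside.
- canister_b: lidded steel canister, 76 mm in diameter, 95 mm high to the lid and 108 mm to the top of its wire handle, standing on the bench just beyond the timers, in front of the enamel tray with more such canisters; not part of the work. Origin: centre of its underside.
- canister_c: lidded steel canister, 76 mm in diameter, 95 mm high to the lid and 108 mm to the top of its wire handle, alone on the bench to the right of the timers as the robot sees them; not part of the work. Origin: centre of its underside.
Mind the look-alikes: they are no part of the job. Leave any red or yellow look-alike of the round_timer alone.

How it is judged:
On the way, in this order (a step that is already met when the one before it is completed fails the run):
1. the key of the round puck timer is down (value of joint round_key above 0.005 m), for 0.1 s.
2. the key of the square timer is down (value of joint square_key above 0.005 m), for 0.1 s.
3. the key of the long timer is down (value of joint long_key above 0.005 m), for 0.1 s.
At the end, for the whole second after the job is handed in: All three keys are pressed more than 5 mm of their 8 mm, the timers are upright (within 0.1 rad), at rest and within 20 mm of where they stood, and the canisters are within 20 mm of where they stood (value of joint each of round_key, square_key, long_key above 0.005 m and distance of each of round_timer, square_timer, long_timer, canister_a, canister_b, canister_c from where it was at the start of the episode below 0.02 m and angle between each of round_timer, square_timer, long_timer's own z axis and vertical below 0.1 rad and linear speed of each of round_timer, square_timer, long_timer below 0.01 m/s); the robot touches nothing.
It fails at once if a key is pressed before its turn (round, square, long) ((value of joint square_key above 0.004 m and value of joint round_key below 0.004 m) or (value of joint long_key above 0.004 m and value of joint square_key below 0.004 m)).
It fails at once if a timer is picked up (its underside 8 mm off the bench) or tipped more than 0.2 rad (height (world z) of any of round_timer, square_timer, long_timer above 0.008 m or angle between any of round_timer, square_timer, long_timer's own z axis and vertical above 0.2 rad).
It fails at once if a timer is shoved more than 20 mm from where it stood (distance of any of round_timer, square_timer, long_timer from where it was at the start of the episode above 0.02 m).
It fails at once if a timer is pressed with more than 25 N (contact force between any of round_timer, square_timer, long_timer and the fingers above 25 N or contact force between any of round_timer, square_timer, long_timer and the arm above 25 N).
It fails at once if a canister is moved more than 20 mm or tipped (distance of any of canister_a, canister_b, canister_c from where it was at the start of the episode above 0.02 m or angle between any of canister_a, canister_b, canister_c's own z axis and vertical above 0.2 rad).
It also fails if it takes over 42 s, if anything falls off the work surface, if the arm or the gripper's body presses on something with over 40 N, if the wrist force passes 120 N, or if a joint passes its speed limit or range.

### The arm

A 7-joint arm with a two-finger parallel gripper is mounted at the origin on the work surface. World frame = base frame: x ahead of the robot, y to its left, z up, the work surface at z = 0. Lengths are in m, angles in rad, forces in N, time in s.
With the tool pointing down it reaches from about 0.425 to 0.925 m from the base axis. Payload 6.8 kg.
Tool frame: the origin (TCP) lies midway between the tips of the shut fingers; the grasp point (between the pads) lies 19 mm behind it; z points along the fingers, x is the direction in which the jaws open and shut, and the axes are right-handed (so a half turn about z gives the same grasp; the last joint's range is limited). The gripper opens to 88 mm and grips with 3 to 60 N. Pads are 20 mm wide; open, the fingers measure 115 mm over their backs; the gripper's body (75 mm by 178 mm) begins 61 mm behind the grasp point.
Start: joints at [-1.423, 0.477, 0.022, 1.555, -0.011, 1.109, -0.083], TCP at [0.171, 0.653, 0.223] pointing down, gripper open.
Joint ranges: [-2.96, 2.96], [-0.34, 2.1], [-1.41, 1.46], [0.24, 2.44], [-1.37, 4.51], [0.17, 1.92], [-2.96, 2.96]. Speed limits (rad/s): [2.39, 2.39, 3.14, 3.14, 3.14, 3.14, 3.14].

### API

Orientations are given as a rotation vector (axis times angle).
In Python, from station import r, read_camera, camera_params, ticket, nets gives the robot as it stands. The module is installed in compiled form; this text tells all that it offers.
- The arm moves only by the shell command python3 -m jog 'ROWS' [FORCE]. ROWS is JSON, a list of rows, each a list of 3 entries, a list of its own where there are three numbers: the shift along the tool's x, y, z in m, then the turn, a rotation vector about the tool's x, y, z in rad, then the finger opening in m, from 0 to 0.0878. A call has 1 to 8 rows; each row is the pose to reach, as a shift and turn from the pose commanded when the call began, along the tool's axes at that moment; what a row does not reach only later rows make up. A row lasts 1/10 s, in which the tool goes at most 50 mm and 8.59 degrees, less where a joint would pass 70% of its speed; a pose out of reach is approached as far as the arm can. A call with a gripper value outside its range is refused whole. The fingers move at their own pace and stop on an object; FORCE is the grip in N (left out, the last holds). Time passes only in rows, so rows that repeat a pose let the fingers close. It gives the time, the measured TCP pose, the force and the opening at its end, in the units of the state.
- r.read_state(): the state, without advancing time (a new reading comes with each control period).
- read_camera(name): name is "scene" or "top"; returns (picture, depth): 400x640x3 uint8, red, green, blue; 400x640 float32, m along the optical axis (not along the pixel's ray), 0 where there is no reading.
- camera_params(name): a dict with "K" (3x3 intrinsics, pixels), "dist" ([k1, k2, p1, p2, k3] as OpenCV has them; the pictures are not rectified), "pose" (4x4, takes a point from camera to world coordinates). Camera axes: x right, y up, looking along -z (the intrinsics and any distortion apply to the point x, -y, -z); pixel columns grow to the right and rows downward; lengths in m; the calibration is good to about 2 mm. A picture is of the moment at which its call begins. camera_params takes no time and is no camera call.
- ticket.close_job(): hands the job in, once; it reports no verdict.
Trained networks look in the newest picture that a camera, given by its name, has taken for a name from the list of things; names that differ only in an ending like _2 or _b are one class to them, and where a whole thing is asked for, a point or a joint stands for the part that bears it (a point fixed in the world has none). Each returns a list of dicts, best first, with "p" (0 to 1); they miss things now and then, are a little off and sometimes report something else, mostly with a low value. They report only what shows in the picture. A call takes as long as a camera call. They do not tell look-alikes from the thing itself.
- nets.search_frame(query, camera): "xyz" ([x, y, z] in m, in world coordinates, good to about 4 mm: the middle of the surface that is visible of it).
- nets.place_of(query, camera): "xyz" ([x, y, z] in m, in world coordinates, good to about 4 mm: a listed point, or the origin of a listed thing).
The state is a dict: "time_s": time; "joints": joint angles; "qd": joint speeds; "effort": joint torques, N m; "tcp_pos": TCP position; "tcp_rot": TCP orientation; "wrist_force": force on the tool from outside, world axes, zero at the start; "ft_torque": the same for the moment, N m; "grip_width": finger opening in m.
Only numpy, scipy, OpenCV 4.12 (cv2) and the standard library are available. Lean on these libraries where they do the work, as an engineer would, in place of code of your own. Each camera call takes 0.05 s, during which the arm holds its last target.

## Working session

There is one attempt and no reset: what is moved stays moved. The work goes in short steps, Python scripts to look and compute and a shell command to move; the robot and the scene stay as the last step left them, time stands still between calls to the robot, and variables do not carry over. Pictures are saved under pics/ and viewed, and the job is handed in when it is done.

```bash
mkdir -p pics; python3 - <<'E'
from station import r, read_camera, camera_params, nets
import cv2
s=r.read_state(); print(s['time_s'],s['tcp_pos'],s['tcp_rot'],s['grip_width'],s['wrist_force'])
for c in ['top','scene']:
    p,d=read_camera(c); cv2.imwrite(f'pics/{c}0.png',p[:,:,::-1])
    print(c, camera_params(c))
for q in ['round_key_top','square_key_top','long_key_top','canister_a','round_timer','square_timer','long_timer']:
    for x in nets.place_of(q,'top')[:5]: print(q,[round(float(v),4) for v in x['xyz']],round(x['p'],2))
print(r.read_state()['time_s'])
E
```

```text
0.0 [0.17068135 0.65244377 0.22169079] [ 2.48566698e+00  1.91920298e+00 -2.07788858e-03] 0.08775930261106772 [-0.15221499  0.17341488 -0.4058236 ]
top {'K': array([[360.9713172 ,   0.        , 316.95004491],
       [  0.        , 360.9713172 , 199.71863627],
       [  0.        ,   0.        ,   1.        ]]), 'dist': array([-0.01667282,  0.        ,  0.        ,  0.        ,  0.        ]), 'pose': array([[-0.01374205,  0.98078428, -0.19461076,  0.34125793],
       [-0.99982646, -0.01592644, -0.00966408, -0.07273175],
       [-0.01257784,  0.19444418,  0.98083294,  0.95459553],
       [ 0.        ,  0.        ,  0.        ,  1.        ]])}
scene {'K': array([[426.89586436,   0.        , 323.85346747],
       [  0.        , 426.89586436, 199.00019863],
       [  0.        ,   0.        ,   1.        ]]), 'dist': array([-0.0680209,  0.       ,  0.       ,  0.       ,  0.       ]), 'pose': array([[ 3.04228409e-01, -7.04324641e-01,  6.41382784e-01,
         1.07298229e+00],
       [ 9.52599090e-01,  2.24780613e-01, -2.05008902e-01,
        -2.38186961e-01],
       [ 2.22405545e-04,  6.73350189e-01,  7.39323660e-01,
         6.83302131e-01],
       [ 0.00000000e+00,  0.00000000e+00,  0.00000000e+00,
         1.00000000e+00]])}
round_key_top [0.3396, -0.1089, 0.0551] 0.61
round_key_top [0.4389, -0.1266, 0.0644] 0.42
square_key_top [0.5419, 0.2253, 0.0627] 0.48
long_key_top [0.4584, 0.0507, 0.065] 0.64
canister_a [0.6974, 0.0961, -0.0] 0.93
canister_a [0.5339, -0.3842, -0.0031] 0.67
canister_a [0.6902, -0.0865, 0.0011] 0.55
round_timer [0.4432, -0.1218, 0.0009] 0.73
round_timer [0.3392, -0.1069, -0.0036] 0.68
round_timer [0.3607, -0.2186, 0.0025] 0.6
square_timer [0.548, 0.2248, -0.0023] 0.91
long_timer [0.4554, 0.0486, -0.0] 0.8
0.45
```

View pics/top0.png

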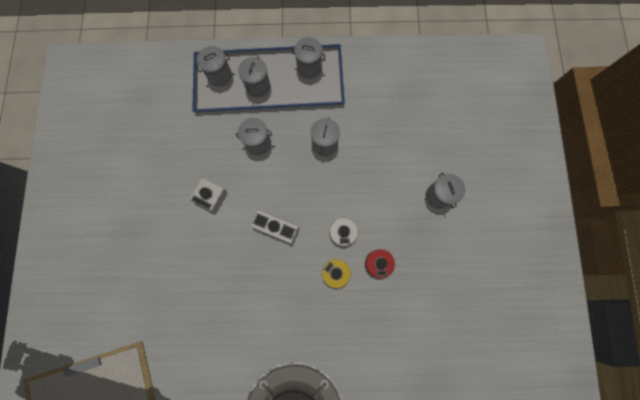

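View pics/scene0.png

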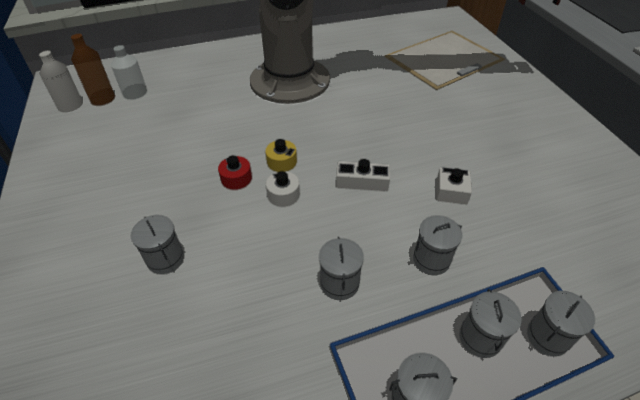

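The three round pucks in the top picture are white at (344,232), yellow at (336,273) and red at (380,264). White fits, because the timer is white plastic and the other two are the look-alikes. The square timer is at (207,194) and the long one at (275,227). Next I'll check an enlarged crop and measure the keys by depth.

```bash
cat > h.py <<'E'
import numpy as np, cv2
from station import read_camera, camera_params
def cloud(c):
    p,d=read_camera(c); P=camera_params(c)
    v,u=np.mgrid[0:400,0:640]
    n=cv2.undistortPoints(np.stack([u,v],-1).reshape(-1,1,2).astype(float),P['K'],P['dist']).reshape(400,640,2)
    C=np.stack([n[...,0]*d,-n[...,1]*d,-d],-1)
    W=C@P['pose'][:3,:3].T+P['pose'][:3,3]
    W[d==0]=np.nan
    return p,W
def proj(c,X):
    P=camera_params(c); C=(np.array(X)-P['pose'][:3,3])@P['pose'][:3,:3]
    C=C*[1,-1,-1]
    return cv2.projectPoints(C.reshape(-1,1,3),np.zeros(3),np.zeros(3),P['K'],P['dist'])[0].reshape(-1,2)
E
python3 - <<'E'
from h import *
G={'round':(.441,-.124),'square':(.545,.225),'long':(.457,.0495)}
ims=[]
for c in ['top','scene']:
    p,W=cloud(c)
    for k,(x,y) in G.items():
        m=(np.hypot(W[...,0]-x,W[...,1]-y)<.03)
        z=W[...,2]; m2=m&(z>.05)&(z<.075)
        q=W[m2]; print(c,k,len(q),q.mean(0).round(4),np.median(q[:,2]).round(4), ((q.max(0)+q.min(0))/2).round(4),'bench z',np.nanmedian(W[np.hypot(W[...,0]-x,W[...,1]-y-.0)<.09][:,2]).round(4))
        v,u=np.nonzero(m2)
        print('   pix',u.mean().round(1),v.mean().round(1),'range',u.min(),u.max(),v.min(),v.max())
    a=(p[180:290,180:400] if c=='top' else p[120:230,210:480])[:,:,::-1]
    ims.append(cv2.resize(a,(780,int(a.shape[0]*780/a.shape[1])),interpolation=cv2.INTER_CUBIC))
cv2.imwrite('pics/crop1.png',cv2.resize(np.vstack(ims),None,fx=.8,fy=.8)) 
E
```

```text
top round 86 [ 0.4402 -0.1286  0.0604] 0.0606 [ 0.441  -0.1288  0.0576] bench z -0.0004
   pix 343.4 230.3 range 339 348 225 235
top square 91 [0.5438 0.2234 0.0596] 0.0602 [0.5448 0.2251 0.0572] bench z -0.0007
   pix 204.3 191.9 range 199 209 187 197
top long 87 [0.4567 0.0483 0.0602] 0.0604 [0.4564 0.0493 0.0582] bench z -0.0004
   pix 272.3 224.8 range 267 277 220 230
scene round 125 [ 0.445  -0.1307  0.0586] 0.0596 [ 0.442  -0.1303  0.0572] bench z 0.0002
   pix 281.1 177.0 range 275 287 171 183
scene square 113 [0.548  0.2241 0.0587] 0.0596 [0.5451 0.2258 0.057 ] bench z -0.0001
   pix 457.0 173.8 range 451 463 168 179
scene long 114 [0.4606 0.0463 0.0585] 0.0596 [0.4587 0.0473 0.0564] bench z 0.0002
   pix 363.3 164.2 range 358 369 159 170
```

View pics/crop1.png

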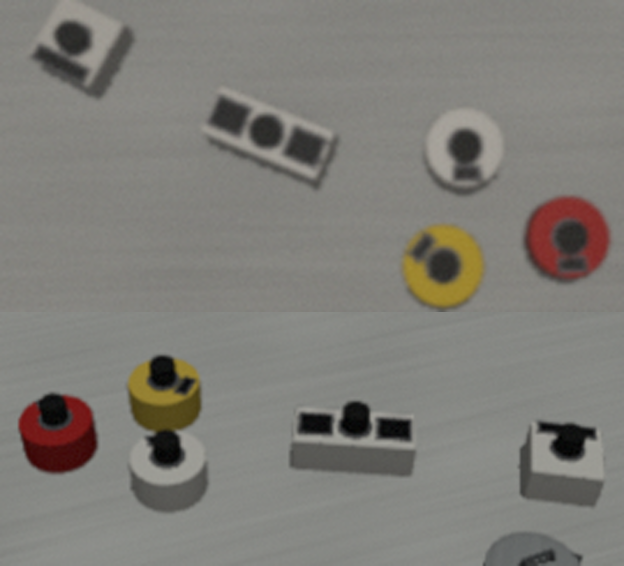

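The crop confirms the white puck. It carries the centre key and one display window, and the red and yellow ones differ only in colour. The key tops, averaging depth and colour, are round (0.440,-0.130), square (0.544,0.223) and long (0.457,0.047), all at z≈0.062. Now I'll work out the moves in tool axes.

```bash
cat > m.py <<'E'
import sys, numpy as np
from station import r
from scipy.spatial.transform import Rotation as R
s=r.read_state(); M=R.from_rotvec(s['tcp_rot']).as_matrix()
print('t',round(s['time_s'],2),'tcp',s['tcp_pos'].round(4) if hasattr(s['tcp_pos'],'round') else s['tcp_pos'],'F',np.round(s['wrist_force'],2),'j',np.round(s['joints'],2)); print(M.round(3))
for a in sys.argv[1:]:
    t=np.array(eval(a)); print(a,(M.T@(t-s['tcp_pos'])).round(4))
E
python3 m.py .45,.35,.22 .44,-.13,.22 .44,-.13,.10
```

```text
t 0.55 tcp [0.1708 0.653  0.2227] F [ 0.2  -0.05 -0.23] j [-1.42  0.48  0.02  1.56 -0.01  1.11 -0.08]
[[ 0.253  0.967 -0.   ]
 [ 0.967 -0.253 -0.   ]
 [-0.    -0.    -1.   ]]
.45,.35,.22 [-0.2225  0.3468  0.0027]
.44,-.13,.22 [-0.6894  0.4586  0.0027]
.44,-.13,.10 [-0.6894  0.4586  0.1227]
```

```bash
python3 -m jog '[[[-0.222,0.347,0],[0,0,0],0],[[-0.222,0.347,0],[0,0,0],0],[[-0.222,0.347,0],[0,0,0],0],[[-0.222,0.347,0],[0,0,0],0],[[-0.222,0.347,0],[0,0,0],0],[[-0.222,0.347,0],[0,0,0],0],[[-0.222,0.347,0],[0,0,0],0],[[-0.222,0.347,0],[0,0,0],0]]' 20; python3 m.py .45,.35,.22 .44,-.13,.22
```

```text
time_s: 1.35
tcp_pos: [0.4434, 0.3577, 0.223]
tcp_rot: [-2.486, -1.92, -0.001]
wrist_force: [2.2, 0.4, 0.1]
grip_width: 0.027
t 1.35 tcp [0.4434 0.3577 0.223 ] F [2.24 0.42 0.09] j [-0.91  0.3   0.15  1.82 -0.05  1.02  0.58]
[[ 0.253  0.967  0.001]
 [ 0.967 -0.253  0.001]
 [ 0.001  0.    -1.   ]]
.45,.35,.22 [-0.0057  0.0083  0.003 ]
.44,-.13,.22 [-0.4727  0.12    0.0027]
```

```bash
python3 -m jog '[[[-0.467,0.112,0],[0,0,0],0],[[-0.467,0.112,0],[0,0,0],0],[[-0.467,0.112,0],[0,0,0],0],[[-0.467,0.112,0],[0,0,0],0],[[-0.467,0.112,0],[0,0,0],0],[[-0.467,0.112,0],[0,0,0],0],[[-0.467,0.112,0],[0,0,0],0],[[-0.467,0.112,0],[0,0,0],0]]'; python3 m.py .44,-.13,.10
```

```text
time_s: 2.15
tcp_pos: [0.4338, -0.0426, 0.2231]
tcp_rot: [2.486, 1.92, 0.002]
wrist_force: [1.7, -0.8, -0.0]
grip_width: 0.0004
t 2.15 tcp [ 0.4338 -0.0426  0.2231] F [ 1.67 -0.79 -0.03] j [-0.44  0.06  0.42  2.12 -0.03  0.96  1.31]
[[ 0.253  0.967  0.001]
 [ 0.967 -0.253  0.001]
 [ 0.001  0.001 -1.   ]]
.44,-.13,.10 [-0.0831  0.028   0.1231]
```

```bash
python3 -m jog '[[[-0.077,0.02,0],[0,0,0],0],[[-0.077,0.02,0],[0,0,0],0],[[-0.077,0.02,0],[0,0,0],0],[[-0.077,0.02,0],[0,0,0],0],[[-0.077,0.02,0.06],[0,0,0],0],[[-0.077,0.02,0.12],[0,0,0],0],[[-0.077,0.02,0.12],[0,0,0],0],[[-0.077,0.02,0.12],[0,0,0],0]]'; python3 m.py .44,-.13,.070; python3 - <<'E'
from h import *
p,W=cloud('scene'); cv2.imwrite('pics/s2.png',p[:,:,::-1]); print(proj('scene',[[.44,-.13,.062]]))
p,W=cloud('top'); cv2.imwrite('pics/t2.png',p[:,:,::-1])
E
```

```text
time_s: 2.95
tcp_pos: [0.4318, -0.1181, 0.1001]
tcp_rot: [-2.48, -1.921, 0.007]
wrist_force: [-0.4, -0.3, 0.4]
grip_width: 0.0004
t 2.95 tcp [ 0.4318 -0.1181  0.1001] F [-0.36 -0.26  0.36] j [-0.26  0.31  0.46  2.21 -0.22  0.67  1.67]
[[ 0.25   0.968 -0.006]
 [ 0.968 -0.25   0.001]
 [-0.001 -0.006 -1.   ]]
.44,-.13,.070 [-0.0095  0.0111  0.0301]
[[280.77093462 174.11223037]]
```

View pics/s2.png

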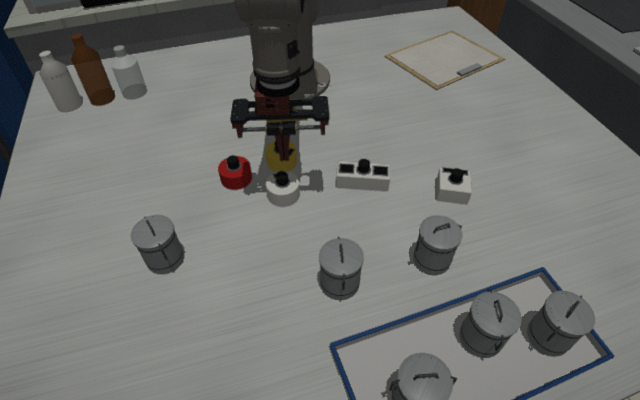

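The picture shows the shut fingers at about (283,157), just behind and above the white puck's key at (281,177). Next I'll centre them and come down to 8 mm above the key.

```bash
python3 -m jog '[[[-0.01,0.011,0],[0,0,0],0],[[-0.01,0.011,0],[0,0,0],0],[[-0.01,0.011,0.01],[0,0,0],0],[[-0.01,0.011,0.02],[0,0,0],0],[[-0.01,0.011,0.03],[0,0,0],0],[[-0.01,0.011,0.03],[0,0,0],0]]'; python3 m.py .44,-.13,.055; python3 - <<'E'
from h import *
for c,(u,v) in {'scene':(281,165),'top':(344,232)}.items():
    p,W=cloud(c); a=p[v-50:v+50,u-65:u+65,::-1]; cv2.imwrite(f'pics/c3{c}.png',cv2.resize(a,None,fx=5,fy=5,interpolation=cv2.INTER_CUBIC))
E
```

```text
time_s: 3.65
tcp_pos: [0.4407, -0.1321, 0.0711]
tcp_rot: [-2.485, -1.919, 0.003]
wrist_force: [0.3, 0.0, -0.0]
grip_width: 0.0004
t 3.65 tcp [ 0.4407 -0.1321  0.0711] F [ 0.31  0.01 -0.04] j [-0.2   0.38  0.43  2.2  -0.27  0.61  1.74]
[[ 0.253  0.968 -0.003]
 [ 0.968 -0.253  0.   ]
 [-0.    -0.003 -1.   ]]
.44,-.13,.055 [ 0.0019 -0.0011  0.0161]
```

View pics/c3scene.png

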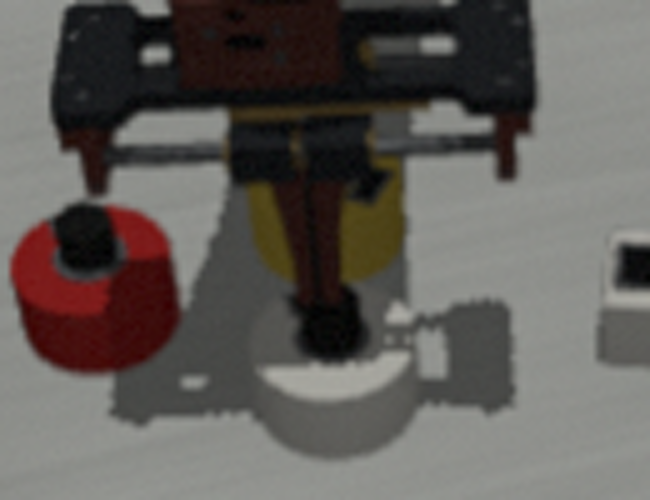

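The fingertip is over the key, about 2.5 px (3–5 mm) to the left of its centre. I'll shift 3 mm in tool x and press in small steps.

```bash
python3 -m jog '[[[0.003,-0.001,0],[0,0,0],0],[[0.003,-0.001,0.004],[0,0,0],0],[[0.003,-0.001,0.008],[0,0,0],0],[[0.003,-0.001,0.011],[0,0,0],0],[[0.003,-0.001,0.013],[0,0,0],0],[[0.003,-0.001,0.015],[0,0,0],0],[[0.003,-0.001,0.015],[0,0,0],0],[[0.003,-0.001,0.015],[0,0,0],0]]'
```

```text
time_s: 4.55
tcp_pos: [0.4418, -0.1294, 0.0577]
tcp_rot: [-2.486, -1.92, -0.0]
wrist_force: [0.2, 0.8, 1.0]
grip_width: 0.0004
```

```bash
python3 -m jog '[[[0,0,0.002],[0,0,0],0],[[0,0,0.004],[0,0,0],0],[[0,0,0.005],[0,0,0],0],[[0,0,0.005],[0,0,0],0]]'; python3 -m jog '[[[0,0,0.001],[0,0,0],0],[[0,0,0.002],[0,0,0],0],[[0,0,0.002],[0,0,0],0]]'
```

```text
time_s: 4.95
tcp_pos: [0.4418, -0.1295, 0.0525]
tcp_rot: [-2.487, -1.92, 0.0]
wrist_force: [0.1, 1.1, 2.6]
grip_width: 0.0004
time_s: 5.25
tcp_pos: [0.4419, -0.1295, 0.0507]
tcp_rot: [-2.487, -1.92, -0.0]
wrist_force: [-0.4, 2.3, 5.5]
grip_width: 0.0006
```

The force rises 1.5 N/mm at z 0.0507, so the key is on its stop (0.0507 + 3.7 mm of cap ≈ 0.054). One more mm, then I'll lift straight up and check.

```bash
python3 -m jog '[[[0,0,0.001],[0,0,0],0],[[0,0,0.001],[0,0,0],0],[[0,0,0.001],[0,0,0],0]]'; python3 -m jog '[[[0,0,-0.01],[0,0,0],0],[[0,0,-0.03],[0,0,0],0],[[0,0,-0.07],[0,0,0],0],[[0,0,-0.09],[0,0,0],0],[[0.13,-0.035,-0.09],[0,0,0],0],[[0.13,-0.035,-0.09],[0,0,0],0],[[0.13,-0.035,-0.09],[0,0,0],0],[[0.13,-0.035,-0.09],[0,0,0],0]]'; python3 m.py .544,.223,.14
python3 - <<'E'
from h import *
G={'round':(.441,-.129),'square':(.545,.225),'long':(.457,.0475)}
for c in ['top','scene']:
    p,W=cloud(c); cv2.imwrite(f'pics/d{c}.png',p[:,:,::-1])
    for k,(x,y) in G.items():
        q=W[(np.hypot(W[...,0]-x,W[...,1]-y)<.025)&(W[...,2]>.046)&(W[...,2]<.075)]
        if len(q): print(c,k,len(q),q.mean(0).round(4),np.percentile(q[:,2],80).round(4))
E
```

```text
time_s: 5.55
tcp_pos: [0.4419, -0.1295, 0.0498]
tcp_rot: [-2.487, -1.92, -0.0]
wrist_force: [-2.0, 2.0, 7.1]
grip_width: 0.0004
time_s: 6.35
tcp_pos: [0.4408, 0.0095, 0.1399]
tcp_rot: [-2.479, -1.929, -0.001]
wrist_force: [0.8, -0.2, 0.1]
grip_width: 0.0005
t 6.35 tcp [0.4408 0.0095 0.1399] F [ 0.83 -0.18  0.07] j [-0.54  0.21  0.43  2.2  -0.13  0.76  1.3 ]
[[ 0.246  0.969  0.   ]
 [ 0.969 -0.246  0.001]
 [ 0.001 -0.    -1.   ]]
.544,.223,.14 [2.323e-01 4.760e-02 2.000e-04]
top round 84 [ 0.4406 -0.1288  0.0529] 0.0542
top square 95 [0.5438 0.2231 0.059 ] 0.0616
scene round 102 [ 0.4438 -0.1307  0.0519] 0.0533
scene square 130 [0.5486 0.2233 0.0572] 0.061
scene long 131 [0.4614 0.046  0.0573] 0.061
```

The round key is down: its cap top is at 0.054 and the puck hasn't moved. On to the square timer.

```bash
python3 -m jog '[[[0.232,0.048,0],[0,0,0],0],[[0.232,0.048,0],[0,0,0],0],[[0.232,0.048,0],[0,0,0],0],[[0.232,0.048,0],[0,0,0],0],[[0.232,0.048,0],[0,0,0],0],[[0.232,0.048,0],[0,0,0],0],[[0.232,0.048,0],[0,0,0],0],[[0.232,0.048,0],[0,0,0],0]]'; python3 m.py .545,.223,.075
```

```text
time_s: 7.25
tcp_pos: [0.546, 0.2143, 0.1395]
tcp_rot: [2.489, 1.915, -0.002]
wrist_force: [-0.3, -0.4, -1.3]
grip_width: 0.0001
t 7.25 tcp [0.546  0.2143 0.1395] F [-0.3  -0.36 -1.32] j [-0.75  0.44  0.35  1.87 -0.19  0.87  1.01]
[[ 0.256  0.967 -0.001]
 [ 0.967 -0.256 -0.002]
 [-0.002 -0.    -1.   ]]
.545,.223,.075 [ 0.0083 -0.0032  0.0645]
```

```bash
python3 -m jog '[[[0.008,-0.003,0],[0,0,0],0],[[0.008,-0.003,0.02],[0,0,0],0],[[0.008,-0.003,0.04],[0,0,0],0],[[0.008,-0.003,0.06],[0,0,0],0],[[0.008,-0.003,0.064],[0,0,0],0],[[0.008,-0.003,0.064],[0,0,0],0],[[0.008,-0.003,0.064],[0,0,0],0]]'; python3 m.py .545,.223,.055; python3 - <<'E'
from h import *
for c,(u,v) in {'scene':(457,160)}.items():
    p,W=cloud(c); a=p[v-50:v+50,u-65:u+65,::-1]; cv2.imwrite(f'pics/c4{c}.png',cv2.resize(a,None,fx=5,fy=5,interpolation=cv2.INTER_CUBIC))
E
```

```text
time_s: 7.95
tcp_pos: [0.5457, 0.2259, 0.0766]
tcp_rot: [2.487, 1.919, 0.002]
wrist_force: [-0.4, 0.3, 0.6]
grip_width: 0.0003
t 7.95 tcp [0.5457 0.2259 0.0766] F [-0.45  0.27  0.58] j [-0.74  0.53  0.32  1.9  -0.24  0.75  1.03]
[[ 0.254  0.967  0.001]
 [ 0.967 -0.254  0.001]
 [ 0.001  0.001 -1.   ]]
.545,.223,.055 [-0.003   0.      0.0216]
```

View pics/c4scene.png

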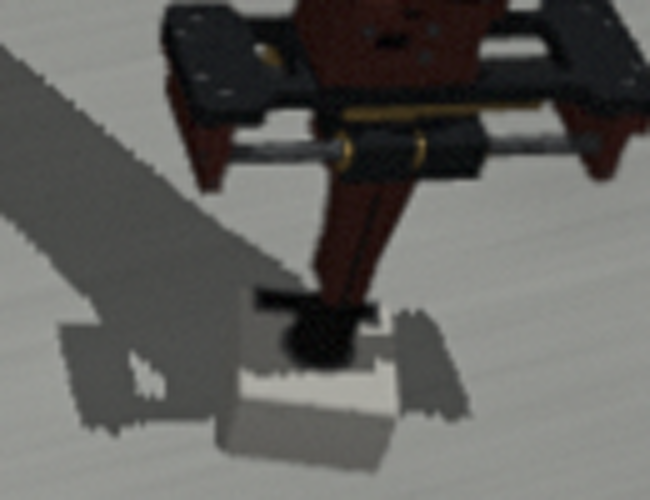

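The fingertip, at about (338,300) in the crop, will land on the square key at (323,340). I'll shift 2 mm and press.

```bash
python3 -m jog '[[[-0.003,0,0.005],[0,0,0],0],[[-0.003,0,0.01],[0,0,0],0],[[-0.003,0,0.014],[0,0,0],0],[[-0.003,0,0.017],[0,0,0],0],[[-0.003,0,0.019],[0,0,0],0],[[-0.003,0,0.021],[0,0,0],0],[[-0.003,0,0.022],[0,0,0],0],[[-0.003,0,0.022],[0,0,0],0]]'
```

```text
time_s: 8.8
tcp_pos: [0.5443, 0.2229, 0.0536]
tcp_rot: [2.487, 1.92, -0.0]
wrist_force: [-0.7, -1.5, 1.3]
grip_width: 0.0005
```

```bash
python3 -m jog '[[[0,0,0.001],[0,0,0],0],[[0,0,0.002],[0,0,0],0],[[0,0,0.003],[0,0,0],0],[[0,0,0.003],[0,0,0],0]]'; python3 -m jog '[[[0,0,0.001],[0,0,0],0],[[0,0,0.001],[0,0,0],0],[[0,0,0.001],[0,0,0],0]]'
```

```text
time_s: 9.2
tcp_pos: [0.5444, 0.2229, 0.0508]
tcp_rot: [-2.487, -1.92, 0.0]
wrist_force: [-2.4, -2.0, 5.9]
grip_width: 0.0006
time_s: 9.5
tcp_pos: [0.5444, 0.2229, 0.05]
tcp_rot: [-2.487, -1.92, -0.0]
wrist_force: [-1.9, -2.1, 6.8]
grip_width: 0.0008
```

6.8 N at z 0.050, so the key is on its stop. I'll lift and head for the long timer.

```bash
python3 -m jog '[[[0,0,-0.01],[0,0,0],0],[[0,0,-0.03],[0,0,0],0],[[0,0,-0.07],[0,0,0],0],[[-0.192,-0.039,-0.07],[0,0,0],0],[[-0.192,-0.039,-0.07],[0,0,0],0],[[-0.192,-0.039,-0.07],[0,0,0],0],[[-0.192,-0.039,-0.07],[0,0,0],0],[[-0.192,-0.039,-0.07],[0,0,0],0]]'; python3 m.py .458,.047,.075
python3 - <<'E'
from h import *
G={'round':(.441,-.129),'square':(.545,.225),'long':(.457,.0475)}
for c in ['top','scene']:
    p,W=cloud(c); cv2.imwrite(f'pics/e{c}.png',p[:,:,::-1])
    for k,(x,y) in G.items():
        q=W[(np.hypot(W[...,0]-x,W[...,1]-y)<.025)&(W[...,2]>.046)&(W[...,2]<.075)]
        if len(q): print(c,k,len(q),q.mean(0).round(4),np.percentile(q[:,2],80).round(4))
E
```

```text
time_s: 10.3
tcp_pos: [0.4548, 0.0418, 0.1198]
tcp_rot: [-2.493, -1.91, 0.004]
wrist_force: [-0.1, 0.4, 1.1]
grip_width: 0.0006
t 10.3 tcp [0.4548 0.0418 0.1198] F [-0.05  0.36  1.06] j [-0.57  0.27  0.4   2.18 -0.16  0.72  1.24]
[[ 0.26   0.966 -0.002]
 [ 0.966 -0.26  -0.001]
 [-0.001 -0.002 -1.   ]]
.458,.047,.075 [0.0059 0.0019 0.0447]
top round 83 [ 0.4405 -0.1287  0.0529] 0.0542
scene round 108 [ 0.4441 -0.1305  0.0515] 0.053
scene square 95 [0.5472 0.2246 0.0518] 0.0533
scene long 131 [0.4614 0.0459 0.0573] 0.0607
```

The square key is down too (0.053). I'll come down over the long timer's key.

```bash
python3 -m jog '[[[0,0,0],[0,0,0],0],[[0,0,0],[0,0,0],0],[[0,0,0.015],[0,0,0],0],[[0,0,0.03],[0,0,0],0],[[0,0,0.045],[0,0,0],0],[[0,0,0.045],[0,0,0],0],[[0,0,0.045],[0,0,0],0]]'; python3 m.py .458,.047,.055; python3 - <<'E'
from h import *
for c,(u,v) in {'scene':(363,150)}.items():
    p,W=cloud(c); a=p[v-50:v+50,u-65:u+65,::-1]; cv2.imwrite(f'pics/c5{c}.png',cv2.resize(a,None,fx=5,fy=5,interpolation=cv2.INTER_CUBIC))
E
```

```text
time_s: 11.1
tcp_pos: [0.4583, 0.0477, 0.0746]
tcp_rot: [-2.485, -1.921, 0.001]
wrist_force: [-0.0, 0.6, 0.3]
grip_width: 0.0005
t 11.1 tcp [0.4583 0.0477 0.0746] F [-0.04  0.59  0.34] j [-0.54  0.36  0.36  2.2  -0.22  0.61  1.29]
[[ 0.252  0.968 -0.001]
 [ 0.968 -0.252 -0.   ]
 [-0.    -0.    -1.   ]]
.458,.047,.055 [-0.0007 -0.0001  0.0196]
```

View pics/c5scene.png

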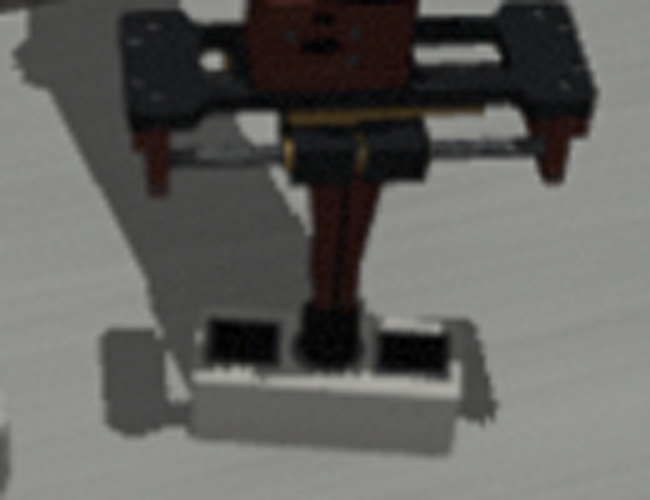

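The fingertip, at (335,305) in the crop, sits right over the long timer's key. Pressing now.

```bash
python3 -m jog '[[[0,0,0.005],[0,0,0],0],[[0,0,0.01],[0,0,0],0],[[0,0,0.013],[0,0,0],0],[[0,0,0.016],[0,0,0],0],[[0,0,0.018],[0,0,0],0],[[0,0,0.02],[0,0,0],0],[[0,0,0.02],[0,0,0],0]]'; python3 -m jog '[[[0,0,0.001],[0,0,0],0],[[0,0,0.002],[0,0,0],0],[[0,0,0.003],[0,0,0],0],[[0,0,0.003],[0,0,0],0]]'
```

```text
time_s: 11.85
tcp_pos: [0.4581, 0.0472, 0.0545]
tcp_rot: [-2.487, -1.92, -0.0]
wrist_force: [0.3, 1.7, 1.8]
grip_width: 0.0004
time_s: 12.25
tcp_pos: [0.4581, 0.0472, 0.0516]
tcp_rot: [-2.487, -1.92, -0.0]
wrist_force: [-1.2, 0.0, 3.5]
grip_width: 0.0001
```

```bash
python3 -m jog '[[[0,0,0.001],[0,0,0],0],[[0,0,0.002],[0,0,0],0],[[0,0,0.002],[0,0,0],0],[[0,0,0.002],[0,0,0],0]]'; python3 -m jog '[[[0,0,-0.01],[0,0,0],0],[[0,0,-0.03],[0,0,0],0],[[0,0,-0.07],[0,0,0],0],[[0,0,-0.11],[0,0,0],0],[[0,0,-0.16],[0,0,0],0],[[0.16,0.14,-0.16],[0,0,0],0],[[0.16,0.14,-0.16],[0,0,0],0],[[0.16,0.14,-0.16],[0,0,0],0]]';python3 -m jog '[[[0.1,0,0],[0,0,0],0],[[0.1,0,0],[0,0,0],0],[[0.1,0,0],[0,0,0],0],[[0.1,0,0],[0,0,0],0],[[0.1,0,0],[0,0,0],0]]'
python3 - <<'E'
from h import *
G={'round':(.441,-.129),'square':(.545,.225),'long':(.457,.0475)}
for c in ['top','scene']:
    p,W=cloud(c); cv2.imwrite(f'pics/f{c}.png',p[:,:,::-1])
    for k,(x,y) in G.items():
        q=W[(np.hypot(W[...,0]-x,W[...,1]-y)<.025)&(W[...,2]>.046)&(W[...,2]<.075)]
        if len(q): print(c,k,len(q),q.mean(0).round(4),np.percentile(q[:,2],80).round(4))
E
```

```text
time_s: 12.65
tcp_pos: [0.4581, 0.0472, 0.0498]
tcp_rot: [-2.487, -1.92, -0.0]
wrist_force: [-1.5, 1.4, 7.4]
grip_width: 0.0006
time_s: 13.45
tcp_pos: [0.5835, 0.1322, 0.2114]
tcp_rot: [2.487, 1.919, 0.004]
wrist_force: [-0.5, -0.7, 1.1]
grip_width: 0.0007
time_s: 13.95
tcp_pos: [0.6073, 0.2259, 0.2097]
tcp_rot: [2.488, 1.917, -0.002]
wrist_force: [-0.2, -0.3, 0.3]
grip_width: 0.0008
top round 84 [ 0.4406 -0.1288  0.0528] 0.0539
top square 82 [0.5441 0.2238 0.0521] 0.054
top long 83 [0.4565 0.0488 0.0526] 0.0538
scene round 107 [ 0.4441 -0.1304  0.0516] 0.0532
scene square 99 [0.5473 0.2247 0.0513] 0.0529
scene long 98 [0.4602 0.0466 0.0515] 0.0532
```

View pics/fscene.png

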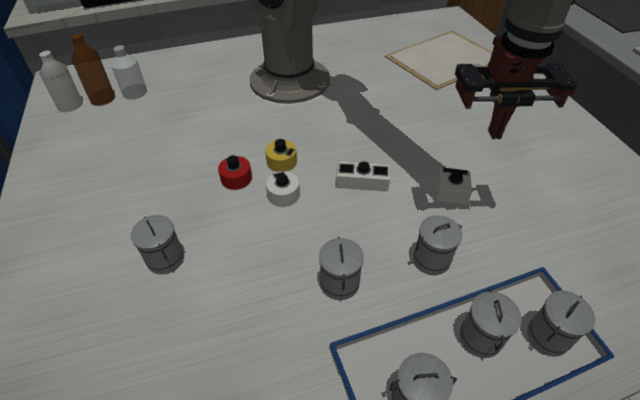

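All three keys read 0.053–0.054 m, so they are down. In the picture the timers are where they were, at (283,187), (363,175) and (455,187). The canisters haven't moved and the arm is clear in the air.

```bash
python3 -m jog '[[[0,0,0],[0,0,0],0],[[0,0,0],[0,0,0],0]]'; python3 -c "
from station import ticket; print(ticket.close_job())"
```

```text
time_s: 14.25
tcp_pos: [0.6075, 0.2271, 0.21]
tcp_rot: [2.488, 1.918, 0.0]
wrist_force: [0.7, 0.9, 0.5]
grip_width: 0.0004
the job is handed in; nothing more can be done
None
```

I pressed the three white timers' keys in order (round, square, long) with the shut fingertips, to about 7 N each, then lifted the arm clear. I handed the job in at about 14.3 s.

**Keys:** in both cameras' depth readings all three caps stand at 0.053–0.054 m, where about 0.062 m is up, so all three are fully down.

**Timers and canisters:** the timers' keys measure within about 2 mm of where they first stood. The canisters look unmoved, judged by eye in the scene picture rather than measured. The red and yellow look-alikes were not touched.

**Disagreement:** the two cameras differed by up to about 4 mm on key positions, which is well inside the 26 mm key caps. No check failed.

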